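# Sweep labradorite blanks through the gate into the slot

## Robot

A 7-joint arm with a two-finger parallel gripper is mounted at the origin on the work surface. World frame = base frame: x ahead of the robot, y to its left, z up, the work surface at z = 0. Lengths are in m, angles in rad, forces in N, time in s.
With the tool pointing down it reaches from about 0.375 to 0.925 m from the base axis. Payload 3.1 kg.
Tool frame: the origin (TCP) lies between the finger pads; the fingertips stand 19 mm ahead of it and the grasp point (between the pads) is the TCP; z points along the fingers, y is the line along which they close (so a half turn about z gives the same grasp; the last joint's range is limited). The gripper opens to 85 mm and grips with 20 to 120 N. Pads are 22 mm wide; open, the fingers measure 114 mm over their backs; the gripper's body (76 mm by 85 mm) begins 54 mm behind the grasp point. The pads swing forward as they close: fully open they stand 13 mm farther back than shut.
Start: joints at [1.054, 0.383, 0.044, 1.598, -0.018, 1.161, -0.05], TCP at [0.264, -0.594, 0.25] pointing down, gripper open.
Joint ranges: [-2.61, 2.61], [-0.41, 2.15], [-1.48, 1.57], [0, 2.5], [-1.57, 4.71], [0.05, 1.97], [-2.85, 2.85]. Speed limits (rad/s): [2.79, 2.79, 3.14, 3.14, 3.14, 3.14, 3.14].

## Interface

Orientations are given as a unit quaternion [x, y, z, w].
In Python, from bench import move_ptp, movel, move_j, move_gripper, pause, inverse_kinematics, read_camera, camera_params, MotionError, sign_off, look_for, tip_of, read_time_s, read_qpos, read_joint_vel, read_effort, read_eef_pos, read_tcp_rot, read_ft_force, read_ft_torque, read_finger_gap, read_grasp_force gives the robot as it stands. Calls block until the motion is done:
- move_ptp(position, orientation): joint-space move of the TCP to a pose.
- movel(position, orientation=None, speed=0.15): straight line of the TCP; orientation=None keeps the orientation; speed is the mean speed in m/s.
- move_j(angles): joint-space move.
- move_gripper(opening, effort=None): finger opening in m; effort is the grip in N (None keeps the last); returns when the fingers have stopped.
- pause(seconds).
- inverse_kinematics(position, orientation): joint angles nearest the present ones, or None.
- read_camera(name): name is "side" or "top"; returns the picture (400x640x3 uint8, red, green, blue); there is no depth.
- camera_params(name): a dict with "K" (3x3 intrinsics, pixels), "dist_coeffs" ([k1, k2, p1, p2, k3] as OpenCV has them; the pictures are not rectified), "camera_from_world" (4x4, takes a point from world to camera coordinates). Camera axes: x right, y down, z forward; pixel columns grow to the right and rows downward; lengths in m; the calibration is good to about 2 mm. A picture is of the moment at which its call begins. camera_params takes no time and is no camera call.
A pose or a line that the arm cannot do raises MotionError and nothing moves.
- sign_off(): hands the job in; it is judged then, once.
Trained networks look in the newest picture that a camera, given by its name, has taken for a name from the list of things; names that differ only in an ending like _2 or _b are one class to them, and where a whole thing is asked for, a point or a joint stands for the part that bears it (a point fixed in the world has none). Each returns a list of dicts, best first, with "confidence" (0 to 1); they miss things now and then, are a little off and sometimes report something else, mostly with a low value. They report only what shows in the picture. A call takes as long as a camera call.
- look_for(camera, name): "at" ([column, row] in pixels, amid what is visible of it).
- tip_of(camera, name): "at" ([column, row] in pixels: a listed point, or the origin of a listed thing).
Readings, each from a call of its own:
- read_time_s(): time.
- read_qpos(): joint angles.
- read_joint_vel(): joint speeds.
- read_effort(): joint torques, N m.
- read_eef_pos(): TCP position.
- read_tcp_rot(): TCP orientation.
- read_ft_force(): force on the tool from outside, world axes, zero at the start.
- read_ft_torque(): the same for the moment, N m.
- read_finger_gap(): finger opening in m.
- read_grasp_force(): force on a finger pad.
Only numpy, scipy, OpenCV 4.12 (cv2) and the standard library are available. Lean on these libraries where they do the work, as an engineer would, in place of code of your own. Each camera call takes 0.05 s, during which the arm holds its last target. There are 200 camera calls.

## Task

With the fingertips, push the three dark blue labradorite blanks on the sorting board one at a time through the gate in the brass fence so that each drops into the slot behind it, in any order. Only push or sweep them, never pick them up. Leave the red jasper blank where it lies and do not disturb the other things on the bench.

Things in the scene. Friction and masses are not known exactly. Their poses are not given: they have to be found in the camera images.
- board: fixed sorting board on the bench. Origin on the bench under the deck's middle; z up, y from the open edge (no rim) to the gate, x along the fence. Flat white deck 60 mm above the bench, y -100 to 90 mm, x +-130 mm, between side rims 12 mm higher. Each blank starts with its centre 48-68 mm left or right of the middle line x=0, y -55 to 40 mm, 50 mm or more from the others
- gate (a point): middle of the gate, at deck height on the deck's edge (board x=0, y=90 mm); axes as the board's. The gate is 44 mm wide, in a brass fence 6 mm thick (y 90 to 96 mm) and 16 mm higher than the deck. The deck ends here and the slot begins: a blank whose centre passes this edge tips in
- slot (a point): middle of the slot's floor (board x=0, y=130 mm), 52 mm below the deck; axes as the board's. The slot is an open-topped well right behind the gate, 52 mm wide (x) and 80 mm long (y 90 to 170 mm); the wall at its far end stands 14 mm above the deck
- blank_a: one of three identical loose labradorite cabochon blanks: a dark blue disc 30 mm across and 12 mm thick (straight side wall up to 8 mm, then a low dome), about 20 g, lying flat, dome up, on the sorting board; origin at the centre of its flat underside, z up through the dome
- blank_b: one of three identical loose labradorite cabochon blanks: a dark blue disc 30 mm across and 12 mm thick (straight side wall up to 8 mm, then a low dome), about 20 g, lying flat, dome up, on the sorting board; origin at the centre of its flat underside, z up through the dome
- blank_c: one of three identical loose labradorite cabochon blanks: a dark blue disc 30 mm across and 12 mm thick (straight side wall up to 8 mm, then a low dome), about 20 g, lying flat, dome up, on the sorting board; origin at the centre of its flat underside, z up through the dome
- jasper: loose red jasper blank, same shape and size as the labradorite ones, on the board; to be left where it lies; origin at the centre of its underside
- clip_post: bystander, fixed: steel post about 135 mm tall with a spring clip that grips another labradorite blank; not part of the job; origin at the centre of its round foot (70 mm across), the clip reaches 75 mm along its -x
- slurry_cup: bystander, loose: blue plastic cup 72 mm across, 80 mm tall; origin at the centre of its underside
- cork_ring: bystander, loose: round cork ring pad 90 mm across, 14 mm high; origin at the centre of its underside
- burnisher: bystander, loose: bone-handled burnisher about 170 mm long, 20 mm thick, lying along its x; origin under its middle
- dresser: bystander, loose: brass wheel dresser about 155 mm long, 22 mm high, lying along its x; origin under its middle
- oil_bottle: bystander, loose: amber bottle 44 mm across, 100 mm tall; origin at the centre of its underside

How it is judged:
On the way, in this order (a step that is already met when the one before it is completed fails the run):
1. one labradorite blank is in the slot, the other two not yet (((horizontal distance between blank_a and slot below 0.05 m and z of blank_a in the frame of slot below 0.04 m) or (horizontal distance between blank_b and slot below 0.05 m and z of blank_b in the frame of slot below 0.04 m) or (horizontal distance between blank_c and slot below 0.05 m and z of blank_c in the frame of slot below 0.04 m))), for 0.2 s.
2. a second one is in the slot, the third not yet ((((horizontal distance between blank_a and slot below 0.05 m and z of blank_a in the frame of slot below 0.04 m) and (horizontal distance between blank_b and slot below 0.05 m and z of blank_b in the frame of slot below 0.04 m)) or ((horizontal distance between blank_a and slot below 0.05 m and z of blank_a in the frame of slot below 0.04 m) and (horizontal distance between blank_c and slot below 0.05 m and z of blank_c in the frame of slot below 0.04 m)) or ((horizontal distance between blank_b and slot below 0.05 m and z of blank_b in the frame of slot below 0.04 m) and (horizontal distance between blank_c and slot below 0.05 m and z of blank_c in the frame of slot below 0.04 m)))), for 0.2 s.
3. all three are in the slot (horizontal distance between each of blank_a, blank_b, blank_c and slot below 0.05 m and z of each of blank_a, blank_b, blank_c in the frame of slot below 0.04 m), for 0.2 s.
At the end, for the whole second after the job is handed in: All three labradorite blanks lie at rest in the slot (centre of the underside within 50 mm of the slot's middle seen from above and less than 40 mm above its floor, so at least 12 mm below the deck); the jasper blank lies within 25 mm of its start (all of step 3 and linear speed of each of blank_a, blank_b, blank_c below 0.02 m/s and distance of jasper from where it was at the start of the episode below 0.025 m); the robot touches nothing.
It fails at once if a blank is lifted more than 15 mm off the deck (z of any of blank_a, blank_b, blank_c, jasper in the frame of board above 0.075 m).
It fails at once if the jasper blank is moved more than 25 mm (distance of jasper from where it was at the start of the episode above 0.025 m).
It fails at once if another thing on the bench is moved more than 20 mm (distance of any of slurry_cup, cork_ring, burnisher, dresser, oil_bottle from where it was at the start of the episode above 0.02 m).
It also fails if it takes over 72 s, if anything falls off the work surface, if the arm or the gripper's body presses on something with over 40 N, if the wrist force passes 120 N, or if a joint passes its speed limit or range.

## Working session

There is one attempt and no reset: what is moved stays moved. The work goes in short steps, each a Python script; the robot and the scene stay as the last script left them, time stands still between calls to the robot, and variables do not carry over. Pictures are saved under pics/ and viewed, at most 10 in all, crops included, and the job is handed in when it is done.

```bash
mkdir -p pics; python3 - <<'E'
from bench import *
import cv2
for c in("top","side"):
    im=read_camera(c); cv2.imwrite(f"pics/{c}0.png",im[:,:,::-1])
    p=camera_params(c); print(c,p["K"],p["dist_coeffs"],p["camera_from_world"])
    for n in("blank_a","jasper","gate","slot","board","clip_post"):
        print(n,[(r["at"],round(r["confidence"],2)) for r in tip_of(c,n)])
print(read_time_s(),read_tcp_rot())
E
```

```text
top [[418.46943116   0.         320.96011305]
 [  0.         418.46943116 197.14585718]
 [  0.           0.           1.        ]] [-0.04319595  0.          0.          0.          0.        ] [[ 0.01536896 -0.9997414   0.01676099 -0.04103759]
 [-0.99584644 -0.01680931 -0.08948361  0.59056536]
 [ 0.08974221 -0.0153161  -0.99584725  1.03512944]
 [ 0.          0.          0.          1.        ]]
blank_a [([297.9, 190.6], 0.62), ([324.5, 194.6], 0.6), ([316.4, 238.3], 0.43)]
jasper [([293.6, 228.3], 0.67), ([305.4, 214.6], 0.17)]
gate [([268.9, 203.0], 0.76)]
slot [([258.9, 202.6], 0.87), ([295.4, 190.2], 0.71), ([326.0, 194.5], 0.69), ([304.6, 214.4], 0.48)]
board [([306.5, 215.6], 0.64)]
clip_post [([152.8, 245.8], 0.78), ([294.8, 229.8], 0.26)]
side [[448.33660138   0.         324.32292347]
 [  0.         448.33660138 197.06276268]
 [  0.           0.           1.        ]] [-0.01488764  0.          0.          0.          0.        ] [[ 0.9489877  -0.31490408 -0.01605489 -0.55312611]
 [-0.24887612 -0.71679921 -0.65135211  0.15230053]
 [ 0.19360531  0.62212082 -0.75860574  1.04748578]
 [ 0.          0.          0.          1.        ]]
blank_a [([332.6, 193.2], 0.68), ([290.1, 204.5], 0.56), ([334.5, 175.2], 0.54), ([243.0, 113.7], 0.44)]
jasper [([287.2, 181.7], 0.57)]
gate [([310.8, 161.0], 0.75)]
slot [([306.8, 162.5], 0.64)]
board [([311.6, 201.3], 0.97)]
clip_post [([243.0, 115.0], 0.55)]
0.7 [9.78162387e-01 2.07842109e-01 2.72014914e-05 4.92063659e-05]
```

View pics/top0.png

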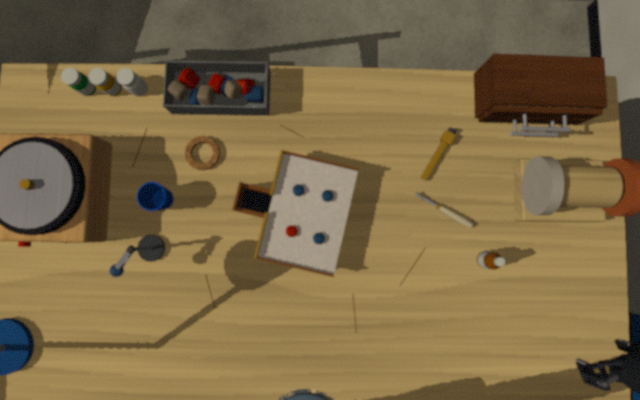

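View pics/side0.png

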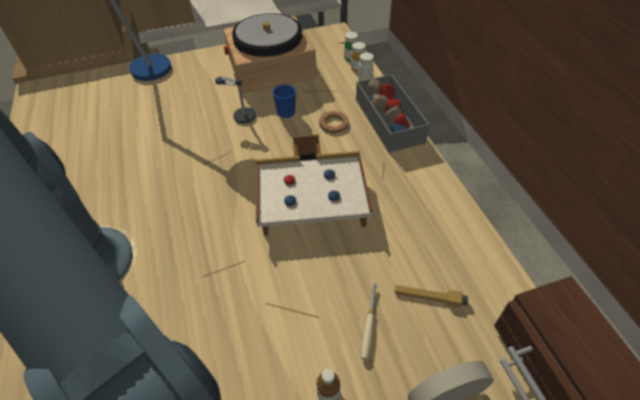

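The top view shows the board near (310,212) with the gate at its left (268,203). Blue blanks are at (299,190), (328,196) and (319,238), and the jasper at (292,231). In the side view the blues are at (329,174), (334,196) and (290,201), and the jasper at (289,180). Next I'll take closer crops and triangulate.

```bash
cat > h.py <<'E'
import numpy as np, cv2
from bench import *
CP={c:camera_params(c) for c in("top","side")}
def und(c,uv):
    p=CP[c]; return cv2.undistortPoints(np.array(uv,float).reshape(-1,1,2),np.array(p["K"]),np.array(p["dist_coeffs"])).reshape(-1,2)
def tri(uvt,uvs):
    P=[np.array(CP[c]["camera_from_world"])[:3] for c in("top","side")]
    X=cv2.triangulatePoints(P[0],P[1],und("top",uvt).T,und("side",uvs).T); return (X[:3]/X[3]).T
def onz(c,uv,z):
    T=np.array(CP[c]["camera_from_world"]);R,t=T[:3,:3],T[:3,3]; o=-R.T@t
    d=np.c_[und(c,uv),np.ones(len(und(c,uv)))]@R; return o+d*((z-o[2])/d[:,2])[:,None]
def proj(c,X):
    p=CP[c];T=np.array(p["camera_from_world"])
    return cv2.projectPoints(np.array(X,float).reshape(-1,1,3),cv2.Rodrigues(T[:3,:3])[0],T[:3,3],np.array(p["K"]),np.array(p["dist_coeffs"]))[0].reshape(-1,2)
BOX={"top":(225,145,365,280),"side":(245,130,380,235)}
def blobs(c,im,kind="blue"):
    x0,y0,x1,y1=BOX[c]; a=im[y0:y1,x0:x1].astype(int); r,g,b=a[...,0],a[...,1],a[...,2]
    m=(b>r+20)&(b>g+8) if kind=="blue" else (r>g+60)&(r>b+60)&(g<60)
    n,l,s,ce=cv2.connectedComponentsWithStats(m.astype(np.uint8))
    return [(round(ce[i][0]+x0,1),round(ce[i][1]+y0,1),int(s[i,4])) for i in range(1,n) if s[i,4]>=12]
E
python3 - <<'E'
from h import *
for c in("top","side"):
    im=cv2.imread(f"pics/{c}0.png")[:,:,::-1]; print(c,blobs(c,im),blobs(c,im,"red"))
    x0,y0,x1,y1=BOX[c]
    cv2.imwrite(f"pics/{c}crop.png",cv2.resize(im[y0:y1,x0:x1,::-1],None,fx=4,fy=4,interpolation=cv2.INTER_CUBIC))
E
```

```text
top [(np.float64(298.0), np.float64(189.9), 67), (np.float64(327.0), np.float64(195.2), 64), (np.float64(318.2), np.float64(237.9), 68)] [(np.float64(291.0), np.float64(230.7), 75)]
side [(np.float64(328.6), np.float64(173.7), 47), (np.float64(333.3), np.float64(195.0), 54), (np.float64(289.4), np.float64(200.1), 54)] [(np.float64(288.9), np.float64(179.1), 39)]
```

View pics/topcrop.png

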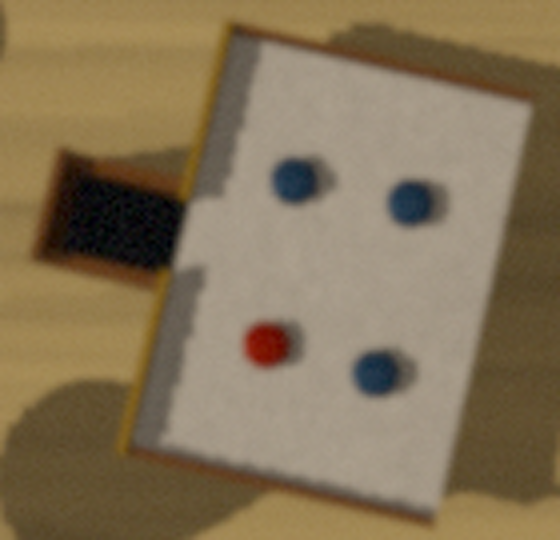

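View pics/sidecrop.png

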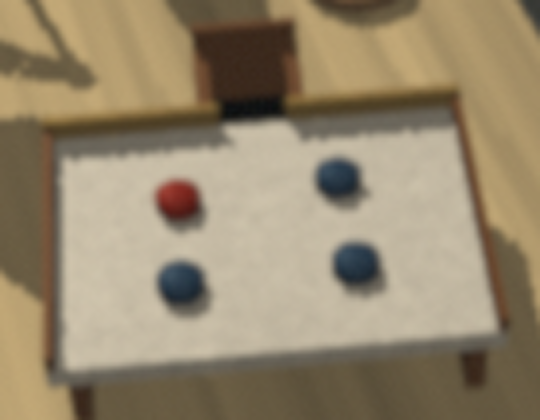

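The crops show the board rectangle clearly. In the top crop the gate edges are at about (185,200) and (165,268), the open corners at (531,101) and (434,518), and the fence ends at (231,26) and (123,452). Next I'll fit the pose.

```bash
python3 - <<'E'
from h import *
from scipy.optimize import least_squares
f=lambda c,L:[((u+.5)/4-.5+BOX[c][0],(v+.5)/4-.5+BOX[c][1]) for u,v in L]
t=f("top",[(533,101),(434,520),(231,26),(123,452),(183,201),(165,268)])
s=f("side",[(505,338),(50,378),(458,92),(46,122),(285,101),(218,109)])
print(np.round(tri(t,s),3))
def mod(q,W):
    x,y,a,zz=q[:4];W=q[4]
    B=np.array([(W,-.1,.06),(-W,-.1,.06),(W,.093,.076),(-W,.093,.076),(.022,.093,.073),(-.022,.093,.073)])
    c_,s_=np.cos(a),np.sin(a); R=np.array([[c_,-s_,0],[s_,c_,0],[0,0,1]]); return B@R.T+[x,y,zz]
g=lambda q:np.r_[(proj("top",mod(q,0))-t).ravel(),(proj("side",mod(q,0))-s).ravel()]
r=least_squares(g,[.55,.05,.2,0,.132]);print(r.x,np.round(r.fun,1))
x,y,a=r.x[:3]
# blanks
B=[tri([(p[0],p[1])],[(q[0],q[1])])[0] for p,q in zip([(298,189.9),(327,195.2),(318.2,237.9),(291,230.7)],[(328.6,173.7),(333.3,195),(289.4,200.1),(288.9,179.1)])]
R=np.array([[np.cos(a),-np.sin(a)],[np.sin(a),np.cos(a)]])
for b in B: print(np.round(b,4), np.round((b[:2]-[x,y])@R,4))
E
```

```text
[[ 0.659 -0.122  0.055]
 [ 0.399 -0.063  0.055]
 [ 0.7    0.065  0.072]
 [ 0.44   0.124  0.076]
 [ 0.591  0.092  0.075]
 [ 0.549  0.102  0.072]]
[ 0.54994698  0.0049122  -0.21976241 -0.00236324  0.1331225 ] [ 0.  -0.1  0.1  0.7 -0.5 -0.7 -0.3 -0.5  0.5 -0.4  0.6  0.4 -0.4 -0.8
  0.  -0.7 -0.6 -0.7 -0.   0.2  0.2  1.4  0.1  0.7]
[0.6042 0.0256 0.0653] [0.0484 0.032 ]
[ 0.5922 -0.0455  0.0654] [ 0.0523 -0.04  ]
[ 0.4877 -0.0256  0.0646] [-0.0541 -0.0434]
[0.5044 0.0406 0.0654] [-0.0522  0.0249]
```

The fit agrees to about 2 mm: the board is at (0.550, 0.005) with yaw -0.22. The plan is to use slightly open fingers as a two-point cradle, push each blank sideways to x=0, then push it forward through the gate.

```bash
cat >> h.py <<'E'
YAW=-.2198; C=np.array([.5500,.0049]); RB=np.array([[np.cos(YAW),-np.sin(YAW)],[np.sin(YAW),np.cos(YAW)]])
def W(bx,by,z): return np.r_[C+RB@[bx,by],z]
def toB(p): return (np.array(p)[...,:2]-C)@RB
def Q(phi): return np.array([np.cos(phi/2),np.sin(phi/2),0,0])   # tool x at world angle phi, pointing down
def see(c="side"):
    im=read_camera(c); b=blobs(c,im); r=blobs(c,im,"red")
    f=lambda L:np.round(toB(onz(c,[(p[0],p[1]) for p in L],.0655)),4).tolist() if L else []
    return f(b),f(r)
E
python3 - <<'E'
from h import *
for n,phi in(("lat",YAW),("lat2",YAW+np.pi),("fwd",YAW+np.pi/2),("fwd2",YAW-np.pi/2)):
    for p in((.088,.03),(0,-.08),(0,.073),(-.09,-.04)):
        q=inverse_kinematics(W(*p,.083),Q(phi)); print(n,p,None if q is None else np.round(q,2))
print(see())
E
```

```text
lat (0.088, 0.03) [ 0.13  0.57 -0.28  1.72  0.2   0.88 -2.02]
lat (0, -0.08) [ 0.27  0.4  -0.24  1.98  0.13  0.77 -1.84]
lat (0, 0.073) [ 0.17  0.49 -0.45  1.89  0.28  0.83 -2.22]
lat (-0.09, -0.04) [ 0.31  0.29 -0.41  2.17  0.17  0.72 -2.  ]
lat2 (0.088, 0.03) [ 0.41  0.65 -0.66  1.7   0.48  0.95  0.92]
lat2 (0, -0.08) [ 0.54  0.46 -0.57  1.97  0.33  0.81  1.14]
lat2 (0, 0.073) [ 0.34  0.54 -0.67  1.88  0.43  0.87  0.81]
lat2 (-0.09, -0.04) [ 0.58  0.34 -0.7   2.16  0.32  0.75  1.02]
fwd (0.088, 0.03) [ 0.34  0.62 -0.55  1.71  0.4   0.92 -0.6 ]
fwd (0, -0.08) [ 0.45  0.43 -0.46  1.97  0.26  0.79 -0.37]
fwd (0, 0.073) [ 0.26  0.51 -0.56  1.89  0.36  0.84 -0.71]
fwd (-0.09, -0.04) [ 0.43  0.31 -0.54  2.16  0.23  0.73 -0.48]
fwd2 (0.088, 0.03) [ 0.75  1.   -1.25  1.69  1.    1.24  2.18]
fwd2 (0, -0.08) [ 1.03  0.81 -1.25  1.95  0.89  1.08  2.31]
fwd2 (0, 0.073) [ 0.72  0.88 -1.25  1.87  0.93  1.14  2.04]
fwd2 (-0.09, -0.04) [ 1.01  0.61 -1.24  2.14  0.75  0.93  2.25]
([[0.048, 0.0318], [0.0517, -0.0404], [-0.0547, -0.0439]], [[-0.0523, 0.0248]])
```

```bash
cat >> h.py <<'E'
LAT,FWD=Q(YAW+np.pi),Q(YAW+np.pi/2)
HI=.125
E
python3 - <<'E'
from h import *
move_gripper(.016); print(read_finger_gap(),read_time_s())
move_ptp(W(.090,.032,HI),LAT); print(read_time_s())
movel(W(.090,.032,.088),speed=.15); f0=np.array(read_ft_force())
z=.088
while z>.072:
    z-=.001; movel(W(.090,.032,z),speed=.03)
    d=np.array(read_ft_force())-f0
    if d[2]>1.5: break
print("touch",z,d,read_eef_pos(),read_time_s())
z+=.003; movel(W(.090,.032,z),speed=.1)
movel(W(.024,.032,z),speed=.07); print(read_ft_force()-f0,read_time_s())
movel(W(.034,.032,z),speed=.1); movel(W(.034,.032,HI),speed=.2)
print(see("side"),see("top"),read_time_s())
E
```

```text
0.016156780058714404 1.4083
3.9917
touch 0.07899999999999999 [-0.12274356  0.82889344  2.65400659] [0.64504835 0.01658555 0.07950421] 6.6417
[ 0.21704831  1.021452   -0.75837646] 7.9833
([[-0.0027, 0.0301], [0.0486, -0.0439], [-0.055, -0.0442]], [[-0.0521, 0.0244]]) ([[0.0527, -0.0433]], []) 8.7
```

```bash
cat >> h.py <<'E'
def fwd(x,y,z=.0815):
    move_ptp(W(x,y-.038,HI),FWD); movel(W(x,y-.038,z),speed=.2)
    movel(W(x/2,.074,z),speed=.07); print("f",np.round(read_ft_force(),2))
    movel(W(x/2,.060,z),speed=.1); movel(W(x/2,.060,HI),speed=.2); 
def lat(s,y,z=.0815):   # s=+1: blank on +x side
    move_ptp(W(s*.092,y,HI),LAT); movel(W(s*.092,y,z),speed=.2)
    movel(W(s*.0262,y,z),speed=.07)
    movel(W(s*.036,y,z),speed=.1); movel(W(s*.036,y,HI),speed=.2)
E
python3 - <<'E'
from h import *
fwd(-.002,.030)
move_ptp(W(.092,-.041,HI),LAT)
print(see("side"),see("top"),read_time_s())
cv2.imwrite("pics/side1.png",cv2.resize(read_camera("side")[110:250,220:400,::-1],None,fx=4,fy=4))
E
```

```text
f [ 0.08  0.95 -0.24]
([[0.0514, -0.0404], [-0.0547, -0.0442]], [[-0.0521, 0.0241]]) ([[0.0069, 0.1444], [0.0499, -0.0379], [-0.0537, -0.0436]], [[-0.0521, 0.0243]]) 13.85
```

View pics/side1.png

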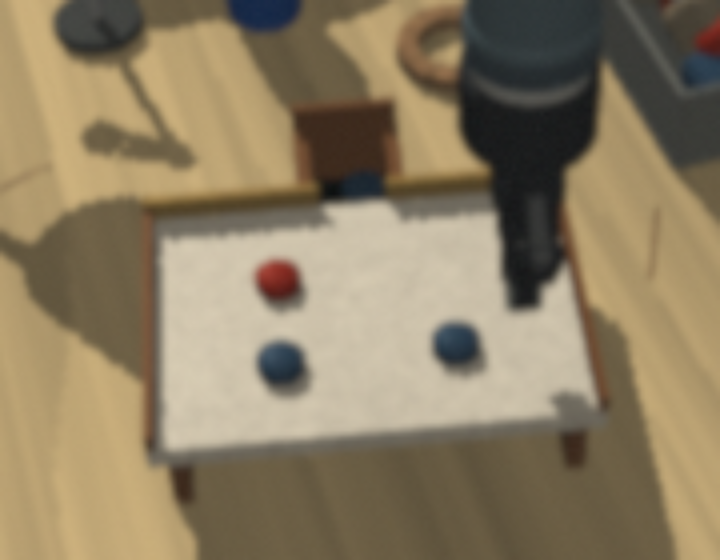

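The first blank is in the slot, at crop (363,183) below the deck line. The others are unmoved, so I'll carry on with the second.

```bash
python3 - <<'E'
from h import *
lat(1,-.040)
s=see("side"); print(s,read_time_s())
m=[b for b in s[0] if abs(b[0])<.012 and abs(b[1]+.04)<.015]; assert len(m)==1
fwd(m[0][0],m[0][1])
move_ptp(W(-.092,-.0437,HI),LAT)
print(see("side"),see("top"),read_time_s())
E
```

```text
([[0.0001, -0.0419], [-0.055, -0.0438]], [[-0.0518, 0.024]]) 16.275
f [-0.49  0.04  0.47]
([[-0.0547, -0.0442]], [[-0.0518, 0.024]]) ([[0.0058, 0.1439], [-0.0035, 0.1071], [-0.0508, -0.042]], [[-0.0521, 0.0243]]) 22.4667
```

```bash
python3 - <<'E'
from h import *
a=cv2.resize(read_camera("top")[170:240,225:325,::-1],(600,420)); b=cv2.resize(read_camera("side")[130:200,270:370,::-1],(600,420))
cv2.imwrite("pics/both2.png",cv2.resize(np.hstack([a,b]),(800,280)))
E
```

```text
(no output)
```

View pics/both2.png

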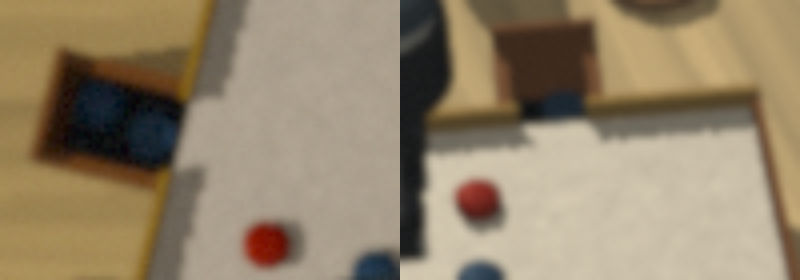

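Both are in the slot, side by side and dark (left panel at about (100,103) and (150,132)). Now the third.

```bash
python3 - <<'E'
from h import *
lat(-1,-.0437)
s=see("side"); print(s,read_time_s())
m=[b for b in s[0] if abs(b[0])<.012 and abs(b[1]+.043)<.015]; assert len(m)==1
fwd(m[0][0],m[0][1])
move_ptp(W(.06,-.09,.25),FWD)
print(see("side"),see("top"),read_time_s())
a=cv2.resize(read_camera("top")[170:240,225:325,::-1],(600,420)); b=cv2.resize(read_camera("side")[130:200,270:370,::-1],(600,420))
cv2.imwrite("pics/both3.png",cv2.resize(np.hstack([a,b]),(800,280)))
E
```

```text
([[-0.0028, -0.0454]], [[-0.0576, 0.0244]]) 24.9417
f [ 0.43 -0.03  0.83]
([], [[-0.0521, 0.0244]]) ([[0.0065, 0.1431], [-0.0037, 0.1113]], [[-0.0518, 0.0242]]) 30.5417
```

View pics/both3.png

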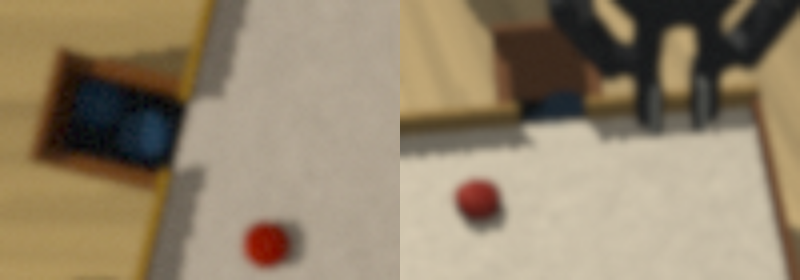

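The deck now holds only the jasper (left panel (267,245)), and the third blank lies on the others near the gate (left panel (148,132)). Next, a quick height check on the third blank from the two saved views.

```bash
python3 - <<'E'
from h import *
a=read_camera("top")
uv=[(p[0],p[1]) for p in blobs("top",a)]; print(blobs("top",a),tip_of("top","blank_a"))
read_camera("side"); print([(r["at"],round(r["confidence"],2)) for r in look_for("side","blank_a")])
for z in(.018,.03,.042,.055,.066):
    P=onz("top",uv,z); print(z,np.round(toB(P),3).tolist(),np.round(proj("side",P),1).tolist())
E
python3 -c "
import cv2
im=cv2.imread('pics/both3.png');cv2.imwrite('pics/z3.png',cv2.resize(im[60:160,480:640],(800,500)))"
```

```text
[(np.float64(249.7), np.float64(196.2), 60), (np.float64(261.4), np.float64(203.0), 110)] [{'at': [246.0, 198.6], 'confidence': 0.61}, {'at': [164.6, 197.3], 'confidence': 0.58}]
[([314.2, 157.1], 0.54)]
0.018 [[0.009, 0.151], [-0.001, 0.118]] [[310.0, 155.8], [307.4, 164.5]]
0.03 [[0.008, 0.149], [-0.002, 0.116]] [[309.7, 153.1], [307.0, 161.9]]
0.042 [[0.007, 0.147], [-0.002, 0.114]] [[309.3, 150.5], [306.7, 159.1]]
0.055 [[0.007, 0.145], [-0.003, 0.113]] [[308.9, 147.6], [306.3, 156.1]]
0.066 [[0.006, 0.143], [-0.003, 0.111]] [[308.6, 145.0], [305.9, 153.5]]
```

View pics/z3.png

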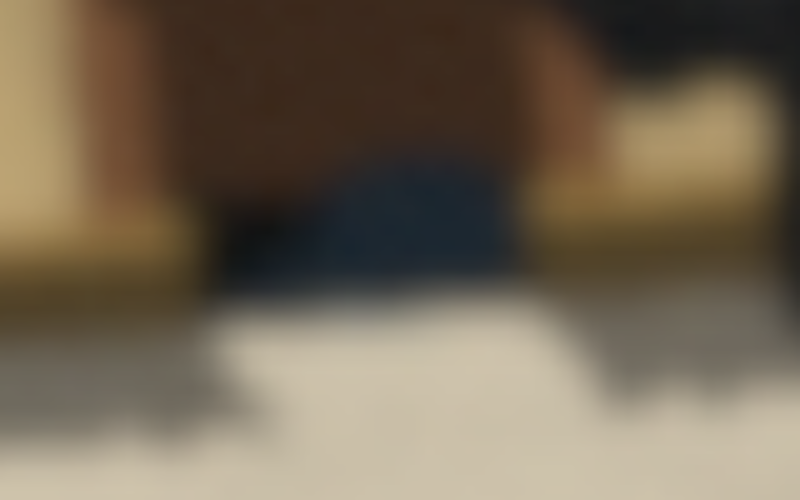

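In the side view the visible blue at about (311,156) is the far blank on the floor. The third shows only faintly below the deck line, so it is low in the slot. Handing in.

```bash
python3 -c "
from bench import *
print(sign_off())"
```

```text
the job is handed in; nothing more can be done
None
```

I pushed all three labradorite blanks through the gate into the slot one at a time, and by the cameras they lie low in it with the jasper within about 1 mm of its start; I handed the job in at about 31 s on the robot clock, and no verdict came back.

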